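# Snap the clip cover onto the clay tub

### The job

Close the longer of the two open grey tubs: take the loose clip cover by its upright grip bar, set it on that tub with its two clip arms over the tub's two short ends, and press it straight down until both arms have snapped under the rim and the cover lies flat on it. Then let go.

Things in the scene. Friction and masses are not known exactly. Their poses are not given: they have to be found in the camera images.
- cover_grip (a point): Loose grey clip cover: plate 86 (x) x 118 (y) x 6 mm, upright grip bar 20 (x) x 60 (y) x 38 mm on it. Point: middle of the bar, 30 mm over the plate's underside, 14 mm below the bar's top; z up, grip across x. At each y end a sprung clip arm, 36 mm wide, hangs 34 mm below the plate and flares to 69 mm from the middle; it starts standing on them on the modelling board. 115 g; either way round fits.
- tub: Longer of two open grey tubs: 82 (x) x 112 (y) mm over the 6 mm thick rim, 56 mm high, 1 to 1.7 kg, loose (the other: 76 x 78 x 50 mm). Origin: centre of its underside; y along it, z up. Seated, the arms clip its y ends and cover_grip is 86 mm above this origin. Flared feet guide it if within 9 mm in y; they meet the rim with cover_grip at 120 mm or lower, snap at about 92 mm, with 5 to 15 N.
- clip_left (a joint): Clip arm at the cover's +y end: angle, 0 = hanging straight (free, or snapped home under the rim), growing as it is sprung outward (about 0.3 rad while its nose passes the rim, at most 0.75). A spring drives it back to 0.
- clip_right (a joint): The same at the cover's -y end; positive is outward too.

How it is judged:
At the end, for the whole second after the job is handed in: The cover lies on the longer tub: grip point within 15 mm (x) and 10 mm (y) of the tub's centre, less than 3.5 mm above its seated height, tilted under 0.06 rad to the tub, long sides parallel within 0.2 rad, both clip arms back within 0.14 rad, tub upright (x of cover_grip in the frame of tub between -0.015 and 0.015 m and y of cover_grip in the frame of tub between -0.01 and 0.01 m and z of cover_grip in the frame of tub below 0.0895 m and angle between the z axis of cover_grip and the z axis of tub, either way round below 0.06 rad and angle between the y axis of cover_grip and the y axis of tub, either way round below 0.2 rad and value of joint each of clip_left, clip_right below 0.14 rad and angle between tub's own z axis and vertical below 0.1 rad); the robot touches nothing.
It also fails if it takes over 54 s, if anything falls off the work surface, if the arm or the gripper's body presses on something with over 40 N, if the wrist force passes 120 N, or if a joint passes its speed limit or range.

### The arm

A 6-joint arm with a two-finger parallel gripper is mounted at the origin on a cart in front of the work surface, level with it; the furniture and walls round the work are solid. World frame = base frame: x ahead of the robot, y to its left, z up, the work surface at z = 0. Lengths are in m, angles in rad, forces in N, time in s.
With the tool pointing down it reaches from about 0.425 to 0.925 m from the base axis. Payload 12.5 kg.
Tool frame: the origin (TCP) lies at the very end of the fingers, on their centre line; the grasp point (between the pads) lies 19 mm behind it; z points along the fingers, y is the line along which they close (so a half turn about z gives the same grasp; the last joint's range is limited). The gripper opens to 85 mm and grips with 20 to 120 N. Pads are 22 mm wide; open, the fingers measure 114 mm over their backs; the gripper's body (76 mm by 85 mm) begins 54 mm behind the grasp point. The pads swing forward as they close: fully open they stand 13 mm farther back than shut.
Start: joints at [-1.253, 0.491, 1.559, -0, 1.092, -0.106], TCP at [0.257, -0.57, 0.231] pointing down, gripper open.
Joint ranges: [-3.1, 3.1], [-0.84, 2.19], [0.05, 2.79], [-1.13, 4.28], [0.06, 2.93], [-2.69, 2.69]. Speed limits (rad/s): [2.22, 2.22, 2.79, 3.14, 3.14, 3.14].

### API

Orientations are given as a unit quaternion [w, x, y, z].
In Python, from plant import telemetry, viewer, bot, models gives the robot as it stands. The module is installed in compiled form; this text tells all that it offers.
- The arm moves only by the tool servo_tool, never from a script. Its argument "moves" is a list that holds one entry, the list of rows, each a list of 7 numbers: the turn, a rotation vector about the tool's x, y, z in rad, then the shift along the tool's x, y, z in cm, then the finger opening in cm, from 0 to 8.54. A call has 1 to 10 rows; each row shifts and turns the commanded pose from where the row before left it, along the tool's axes as they then stand; what a row does not reach is not made up. A row lasts 1/10 s, in which the tool goes at most 50 mm and 8.59 degrees, less where a joint would pass 70% of its speed; a pose out of reach is approached as far as the arm can. A call with a gripper value outside its range is refused whole. The fingers move at their own pace and stop on an object; "grip_force" is the grip in N (left out, the last holds). Time passes only in rows, so rows that do not move let the fingers close. It gives the time, the measured TCP pose, the force, the opening and the grip force at its end, in the units of the state.
- telemetry.state(): the state, without advancing time (a new reading comes with each control period).
- viewer.read_camera(name): name is "scene" or "top" or "wrist"; returns a dict with "image" (400x640x3 uint8, red, green, blue), "z_map" (400x640 float32, m along the optical axis (not along the pixel's ray), 0 where there is no reading), "camera_matrix" (3x3 intrinsics, pixels), "xyz" and "rotation" of the camera in the world; the wrist camera has in their place "T_tool_cam" (4x4, takes a point from camera to tool coordinates, whose origin is the TCP and whose axes are the flange's). Camera axes: x right, y down, z forward; pixel columns grow to the right and rows downward; lengths in m; the calibration is good to about 2 mm. A picture is of the moment at which its call begins: read the wrist's pose just before it.
- bot.close_job(): hands the job in; it is judged then, once.
Trained networks look in the newest picture that a camera, given by its name, has taken for a name from the list of things; names that differ only in an ending like _2 or _b are one class to them, and where a whole thing is asked for, a point or a joint stands for the part that bears it (a point fixed in the world has none). Each returns a list of dicts, best first, with "p" (0 to 1); they miss things now and then, are a little off and sometimes report something else, mostly with a low value. They report only what shows in the picture. A call takes as long as a camera call.
- models.masks_of(camera, label): "mask" (400x640 bool, what is visible of it) and "bbox" ([left, top, right, bottom] in pixels, round what is visible of it).
- models.place_of(camera, label): "pixel" ([column, row] in pixels: a listed point, or the origin of a listed thing).
The state is a dict: "time": time; "q": joint angles; "joint_velocities": joint speeds; "joint_torque": joint torques, N m; "tool_pos": TCP position; "tcp_rot": TCP orientation; "force": force on the tool from outside, world axes, zero at the start; "wrist_torque": the same for the moment, N m; "grip_width": finger opening in m; "grasp_force": force on a finger pad.
Only numpy, scipy, OpenCV 4.12 (cv2) and the standard library are available. Lean on these libraries where they do the work, as an engineer would, in place of code of your own. Each camera call takes 0.05 s, during which the arm holds its last target. There are 200 camera calls.

## Working session

There is one attempt and no reset: what is moved stays moved. The work goes in short steps, Python scripts to look and compute and a tool call to move; the robot and the scene stay as the last step left them, time stands still between calls to the robot, and variables do not carry over. Pictures are saved under pics/ and viewed, at most 10 in all, crops included, and the job is handed in when it is done.

Besides the shell and the picture viewer there is one more tool, called after "Emit:" as a command line: name --argument value ..., lists and objects as JSON in quotes. servo_tool: Moves the arm, as the interface text tells. Its arguments: {"type":"object","properties":{"moves":{"type":"array","items":{"type":"array","items":{"type":"array","items":{"type":"number"}}}},"grip_force":{"type":"number"}},"required":["moves"]}

```bash
mkdir -p pics; cat > h.py <<'E'
import numpy as np, cv2
from plant import telemetry, viewer, bot, models
from scipy.spatial.transform import Rotation as R
def rot(q): return R.from_quat([q[1],q[2],q[3],q[0]]).as_matrix()
def cam(name):
    s=telemetry.state(); c=viewer.read_camera(name)
    if name=="wrist":
        T=np.eye(4); T[:3,:3]=rot(s['tcp_rot']); T[:3,3]=s['tool_pos']; T=T@np.array(c['T_tool_cam'])
    else:
        T=np.eye(4); r=np.array(c['rotation']); T[:3,:3]=r if r.shape==(3,3) else rot(r); T[:3,3]=c['xyz']
    z=c['z_map']; K=np.array(c['camera_matrix']); v,u=np.mgrid[:400,:640]
    P=np.stack([(u-K[0,2])/K[0,0]*z,(v-K[1,2])/K[1,1]*z,z],-1)@T[:3,:3].T+T[:3,3]
    P[z==0]=np.nan
    return c,P,T,K
def save(n,c): cv2.imwrite(f'pics/{n}.png',np.ascontiguousarray(c['image'][:,:,::-1]))
E
python3 - <<'E'
from h import *
print(telemetry.state())
for n in("top","scene"):
    c,P,T,K=cam(n); save(n+"1",c)
    for l in("cover_grip","tub"):
        for d in models.masks_of(n,l)[:3]:
            Q=P[d['mask']];Q=Q[~np.isnan(Q[:,0])]
            print(n,l,d['p'],d['bbox'],np.percentile(Q,[5,50,95],axis=0).round(3).tolist())
        for d in models.place_of(n,l)[:3]: print('  pt',d)
E
```

```text
{'time': 0.0, 'q': array([-1.25260845e+00,  4.91540095e-01,  1.55948511e+00, -1.35599933e-05,
        1.09171019e+00, -1.05583141e-01]), 'joint_velocities': array([ 0.00133065,  0.00039421, -0.00016673, -0.0009929 ,  0.00078524,
        0.00156318]), 'joint_torque': array([-1.84507779e-03, -6.18459320e+01, -2.61594754e+01, -1.63499772e-04,
        4.03260085e-03,  4.43839781e-06]), 'tool_pos': array([ 0.25695054, -0.56946788,  0.23072756]), 'tcp_rot': array([-5.67507328e-04,  9.77635306e-01,  2.10306637e-01, -6.66046810e-05]), 'force': array([ 1.41149635, -0.66505579,  0.20216444]), 'wrist_torque': array([-0.01494365,  0.04118883,  0.04172636]), 'grasp_force': 0.0, 'grip_width': 0.08517323127996752}
top cover_grip 0.66 [388.7, 143.9, 454.9, 180.4] [[0.588, -0.254, 0.058], [0.622, -0.194, 0.063], [0.665, -0.139, 0.1]]
top cover_grip 0.5 [390.2, 151.0, 398.3, 172.0] [[0.61, -0.144, 0.025], [0.626, -0.137, 0.065], [0.643, -0.132, 0.07]]
  pt {'pixel': [423.2, 156.4], 'p': 0.9}
top tub 0.87 [271.7, 217.0, 324.4, 259.0] [[0.42, 0.028, 0.001], [0.46, 0.079, 0.034], [0.494, 0.127, 0.058]]
  pt {'pixel': [300.4, 239.0], 'p': 0.68}
scene cover_grip 0.74 [337.2, 168.2, 380.5, 199.3] [[0.587, -0.255, 0.025], [0.619, -0.176, 0.064], [0.664, -0.133, 0.101]]
  pt {'pixel': [357.3, 174.4], 'p': 0.97}
scene tub 0.78 [308.7, 221.6, 365.7, 263.5] [[0.421, 0.034, 0.007], [0.45, 0.085, 0.038], [0.491, 0.13, 0.057]]
  pt {'pixel': [336.8, 250.5], 'p': 0.95}
```

```bash
python3 - <<'E'
from h import *
c,P,T,K=cam("top")
crop=c['image'][110:290,230:490,::-1]; cv2.imwrite('pics/top2.png',cv2.resize(crop,None,fx=3,fy=3))
def rect(n,b,lo,hi):
    l,t,r,bb=b; Q=P[t:bb,l:r].reshape(-1,3); Q=Q[(Q[:,2]>lo)&(Q[:,2]<hi)]
    (cx,cy),(w,h),a=cv2.minAreaRect((Q[:,:2]*1000).astype(np.float32)); 
    print(n,len(Q),round(cx,1),round(cy,1),round(w,1),round(h,1),round(a,1),np.median(Q[:,2]))
rect('bar',(380,135,465,190),.085,.12)
rect('plate',(380,135,465,190),.052,.075)
rect('rim',(262,207,334,268),.048,.07)
for p in [(410,200),(423,130),(370,160),(250,240),(340,240)]: print(p,P[p[1],p[0]].round(3))
E
```

```text
bar 302 627.2 -198.9 21.9 59.8 1.5 0.09894394762457759
plate 1766 627.5 -199.4 129.3 87.6 89.3 0.06265931450388396
rim 949 457.4 77.1 112.1 82.1 84.2 0.05544747323715549
(410, 200) [ 0.544 -0.177  0.024]
(423, 130) [ 0.711 -0.211  0.022]
(370, 160) [ 0.637 -0.087  0.022]
(250, 240) [0.451 0.185 0.002]
(340, 240) [ 0.454 -0.02   0.003]
```

View pics/top2.png

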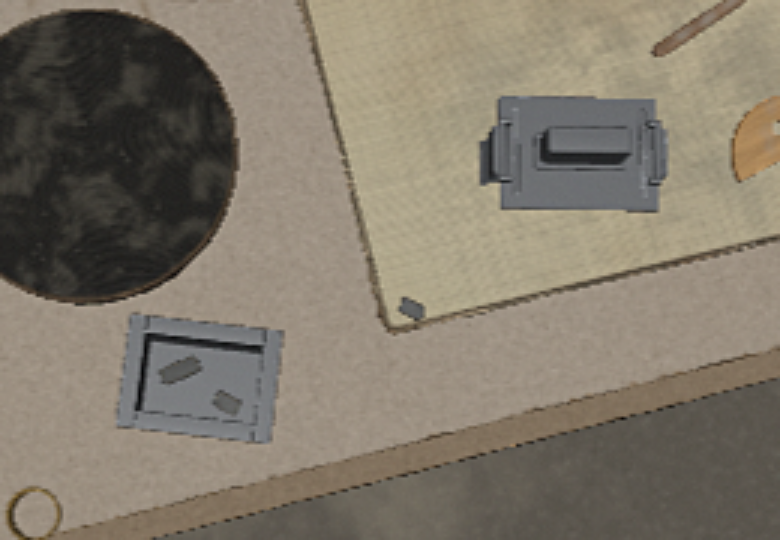

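View pics/scene1.png

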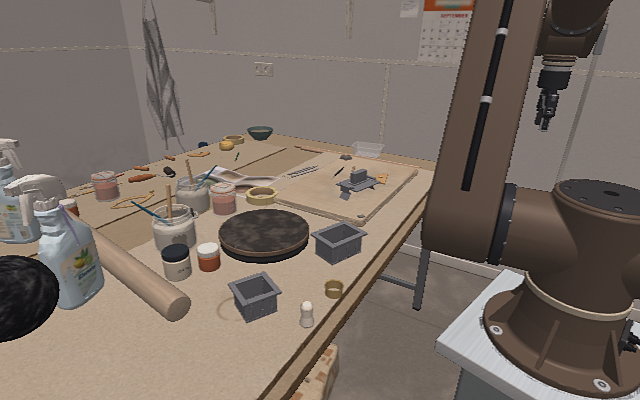

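The top view shows the cover at about (580,152) on the board, with its bar along y. The longer tub is at about (200,378), turned by roughly -6°. The scene view shows the small tub farther left, at (255,298), so the tub I measured is the right one.

Emit:
servo_tool --moves '[[[0,0,-0.1434,0,0,0,6],[0,0,-0.1434,0,0,0,6],[0,0,-0.1434,0,0,0,6],[0,0,-0.1434,0,0,0,6],[0,0,-0.1434,0,0,0,6],[0,0,-0.1434,0,0,0,6],[0,0,-0.1434,0,0,0,6],[0,0,-0.1434,0,0,0,6],[0,0,0,0,0,0,6]]]'

```text
time: 1.45
tool_pos: [0.257, -0.5697, 0.2313]
tcp_rot: [0.0, 0.706, 0.708, -0.0]
force: [0.8, 0.7, -0.1]
grip_width: 0.06
grasp_force: 0.0
```

Emit:
servo_tool --moves '[[[0,0,0,3,3,0,6],[0,0,0,3.4,3.4,0,6],[0,0,0,3.4,3.4,0,6],[0,0,0,3.4,3.4,0,6],[0,0,0,3.4,3.4,0,6],[0,0,0,3.4,3.4,0,6],[0,0,0,3.4,3.4,0,6],[0,0,0,3.4,3.4,0,6],[0,0,0,3.4,3.4,0,6],[0,0,0,3.4,3.4,0,6]]]'

```text
time: 2.45
tool_pos: [0.5942, -0.232, 0.2315]
tcp_rot: [0.0, 0.709, 0.705, 0.0]
force: [0.7, -0.5, 0.5]
grip_width: 0.0599
grasp_force: 0.0
```

Next I'll go above the cover, let it settle, and take a wrist view.

Emit:
servo_tool --moves '[[[0,0,0,3.0,3.0,0,6],[0,0,0,0,0,2.0,6],[0,0,0,0,0,0,6],[0,0,0,0,0,0,6]]]'

```text
time: 2.85
tool_pos: [0.6226, -0.2039, 0.2113]
tcp_rot: [-0.0, 0.708, 0.706, -0.0]
force: [-0.0, -0.5, 0.9]
grip_width: 0.0603
grasp_force: 0.0
```

```bash
python3 - <<'E'
from h import *
c,P,T,K=cam("wrist"); save("w1",c); s=telemetry.state(); print(s['tool_pos'],rot(s['tcp_rot']).round(3).tolist())
Q=P.reshape(-1,3); Q=Q[(abs(Q[:,0]-.627)<.12)&(abs(Q[:,1]+.199)<.12)]
for lo,hi,b in((.09,.108,.05),(.055,.072,.09)):
    q=Q[(Q[:,2]>lo)&(Q[:,2]<hi)&(abs(Q[:,0]-.627)<b)&(abs(Q[:,1]+.199)<b)]
    print(len(q),cv2.minAreaRect((q[:,:2]*1000).astype(np.float32)),np.median(q[:,2]),np.median(q[:,:2],axis=0),np.percentile(q[:,:2],[1,99],axis=0).round(4).tolist())
E
```

```text
[ 0.622732   -0.20432167  0.21193091] [[0.003, 1.0, 0.0], [1.0, -0.003, -0.0], [-0.0, 0.0, -1.0]]
1699 ((629.2486572265625, -199.4408416748047), (59.25471496582031, 19.730125427246094), 89.75074768066406) 0.09907107429133905 [ 0.62925857 -0.19735883] [[0.6194, -0.2282], [0.6389, -0.17]]
9974 ((629.1121215820312, -200.03167724609375), (128.244140625, 86.24413299560547), 89.78856658935547) 0.06154576933297623 [ 0.62837623 -0.19051797] [[0.5871, -0.2609], [0.6711, -0.1376]]
```

View pics/w1.png

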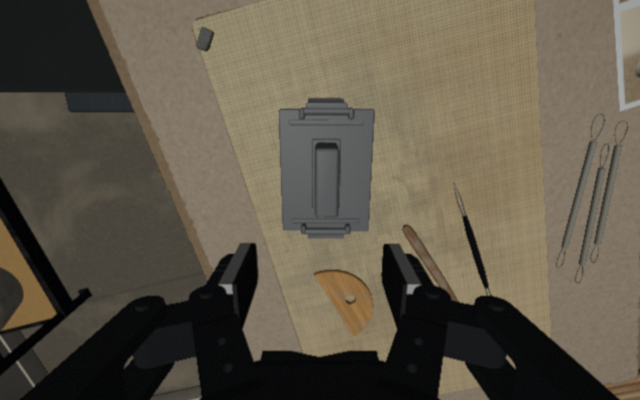

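The wrist view shows the bar at about (327,180), running vertically in the picture, with room for the fingers on both sides. Now I'll descend and grip.

Emit:
servo_tool --moves '[[[0,0,0,0.45,0.65,1.0,6],[0,0,0,0,0,3,6],[0,0,0,0,0,3,6],[0,0,0,0,0,3,6],[0,0,0,0,0,2,6],[0,0,0,0,0,1.3,6],[0,0,0,0,0,0.9,6],[0,0,0,0,0,0,6],[0,0,0,0,0,0,6]]]'

```text
time: 3.8
tool_pos: [0.6299, -0.1994, 0.0701]
tcp_rot: [0.001, 0.707, 0.707, 0.0]
force: [-0.6, 0.8, 0.7]
grip_width: 0.0599
grasp_force: 0.0
```

Emit:
servo_tool --moves '[[[0,0,0,0,0,0,1],[0,0,0,0,0,0,1],[0,0,0,0,0,0,1],[0,0,0,0,0,0,1],[0,0,0,0,0,0,1],[0,0,0,0,0,0,1],[0,0,0,0,0,0,1],[0,0,0,0,0,0,1]]]' --grip_force 70

```text
time: 4.6
tool_pos: [0.6297, -0.1993, 0.0699]
tcp_rot: [0.0, 0.707, 0.707, 0.0]
force: [-1.0, -0.3, 6.4]
grip_width: 0.0192
grasp_force: 69.3
```

Emit:
servo_tool --moves '[[[0,0,0,0,0,-1,1],[0,0,0,0,0,-3,1],[0,0,0,0,0,-4,1],[0,0,0,0,0,-4,1],[0,0,0,0,0,-3,1],[0,0,0,0,0,-2,1],[0,0,0,0,0,0,1]]]'

```text
time: 5.3
tool_pos: [0.6302, -0.1994, 0.2426]
tcp_rot: [0.002, 0.707, 0.707, 0.001]
force: [-0.0, -0.3, -1.4]
grip_width: 0.0189
grasp_force: 68.6
```

Emit:
servo_tool --moves '[[[0,0,0,1.5,-2,0,1],[0,0,0,2,-3,0,1],[0,0,0,2,-3,0,1],[0,0,0,2,-3,0,1],[0,0,0,2,-3,0,1],[0,0,0,1.5,-2,0,1],[0,0,0,1,-1.3,0,1],[0,0,0,0,0,0,1],[0,0,0,0,0,0,1]]]'

```text
time: 6.2
tool_pos: [0.4566, -0.0792, 0.2389]
tcp_rot: [-0.0, 0.707, 0.707, -0.0]
force: [0.3, -0.4, -0.7]
grip_width: 0.0186
grasp_force: 68.7
```

```bash
python3 - <<'E'
from h import *
c,P,T,K=cam("wrist"); save("w2",c); s=telemetry.state(); print(s['tool_pos'],s['tcp_rot'],s['force'],s['grip_width'])
Q=P.reshape(-1,3); Q=Q[(abs(Q[:,0]-.457)<.07)&(abs(Q[:,1]-.077)<.08)]
q=Q[(Q[:,2]>.049)&(Q[:,2]<.064)]
print(len(q),cv2.minAreaRect((q[:,:2]*1000).astype(np.float32)),np.median(q[:,2]))
# held cover
q=P.reshape(-1,3)-s['tool_pos']; q=q[(abs(q[:,0])<.06)&(abs(q[:,1])<.09)]
for lo,hi in((.024,.045),(-.014,.004)):
    k=q[(q[:,2]>lo)&(q[:,2]<hi)]
    if len(k): print('held',lo,len(k),np.percentile(k,[1,50,99],axis=0).round(4).tolist())
E
```

```text
[ 0.45688982 -0.07948377  0.23886531] [-7.93146938e-05  7.07042591e-01  7.07170953e-01 -1.06532727e-04] [ 0.92128325  0.73803808 -1.24645243] 0.01886923562577152
2814 ((456.6766052246094, 50.849449157714844), (59.943790435791016, 82.18218994140625), 84.19007110595703) 0.054777801128545134
held 0.024 8764 [[-0.0276, -0.0277, 0.0248], [0.0001, 0.0064, 0.0292], [0.0281, 0.0298, 0.0447]]
held -0.014 21452 [[-0.0417, -0.0611, -0.0106], [0.0, 0.0329, -0.0086], [0.042, 0.064, -0.0012]]
```

View pics/w2.png

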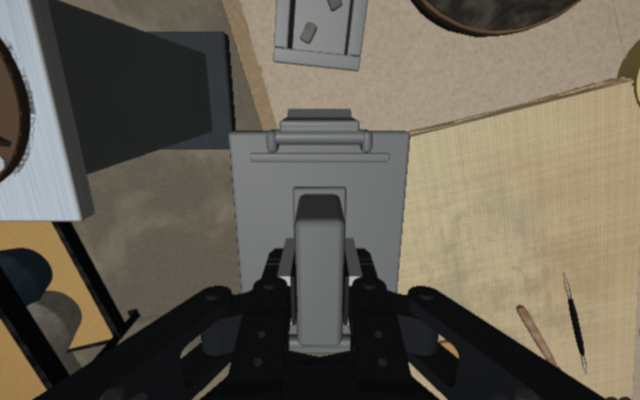

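The wrist view shows the cover held squarely, with the plate spanning columns 230–408. The tub's near rim is at about (318,60). Next I'll move over the tub, turn by -5.8° and go partway down.

Emit:
servo_tool --moves '[[[0,0,0,1.6,0.2,0,1],[0,0,0,3,0,0,1],[0,0,0,3.5,0,0,1],[0,0,0,3.5,0,0,1],[0,0,0,2.5,0,0,1],[0,0,0,1.5,0,0,1],[0,0,0.05,0,0,1.5,1],[0,0,0.051,0,0,3,1],[0,0,0,0,0,3,1],[0,0,0,0,0,2,1]]]'

```text
time: 7.25
tool_pos: [0.4586, 0.0766, 0.1421]
tcp_rot: [-0.001, 0.742, 0.67, -0.001]
force: [-0.3, -0.6, -0.9]
grip_width: 0.019
grasp_force: 68.7
```

Emit:
servo_tool --moves '[[[0,0,0,0,0,0,1],[0,0,0,0,0,0,1]]]'

```text
time: 7.45
tool_pos: [0.459, 0.0766, 0.1443]
tcp_rot: [-0.0, 0.742, 0.67, -0.0]
force: [-0.7, 0.5, 0.1]
grip_width: 0.0187
grasp_force: 68.6
```

```bash
python3 - <<'E'
from h import *
s=telemetry.state(); M=rot(s['tcp_rot']); print(s['tool_pos'],M.round(3).tolist(),s['force'])
c,P,T,K=cam("wrist")
q=(P.reshape(-1,3)-s['tool_pos'])@M   # tool frame
k=q[(abs(q[:,1])>.022)&(abs(q[:,1])<.038)&(q[:,0]>-.05)&(q[:,0]<.05)&(q[:,2]>-.004)&(q[:,2]<.02)]
A=np.c_[k[:,:2],np.ones(len(k))]; f=np.linalg.lstsq(A,k[:,2],rcond=None)[0]; print('plate z=ax+by+c',f.round(4),len(k))
b=q[(q[:,2]<-.025)&(q[:,2]>-.034)&(abs(q[:,1])<.009)&(abs(q[:,0])<.04)]
print('bar',np.percentile(b,[1,50,99],axis=0).round(4).tolist())
c,P,T,K=cam("scene"); save("s3",c)
cv2.imwrite('pics/s3c.png',cv2.resize(c['image'][150:300,260:460,::-1],None,fx=4,fy=4))
c,P,T,K=cam("top")
l,t,r,bb=240,190,350,285
Q=P[t:bb,l:r].reshape(-1,3); Q=Q[(Q[:,2]>.05)&(Q[:,2]<.0605)&(abs(Q[:,0]-.457)<.07)&(abs(Q[:,1]-.077)<.08)]
if len(Q)>5: print('rim',len(Q),cv2.minAreaRect((Q[:,:2]*1000).astype(np.float32)))
E
```

```text
[0.45903462 0.07660304 0.14426755] [[0.101, 0.995, -0.001], [0.995, -0.101, -0.0], [-0.0, -0.001, -1.0]] [-0.73616817  0.5339298   0.11813542]
plate z=ax+by+c [-0.0045  0.0037  0.0088] 7543
bar [[-0.0285, -0.0089, -0.0306], [0.0042, 0.0, -0.0291], [0.0296, 0.0088, -0.0261]]
```

View pics/s3c.png

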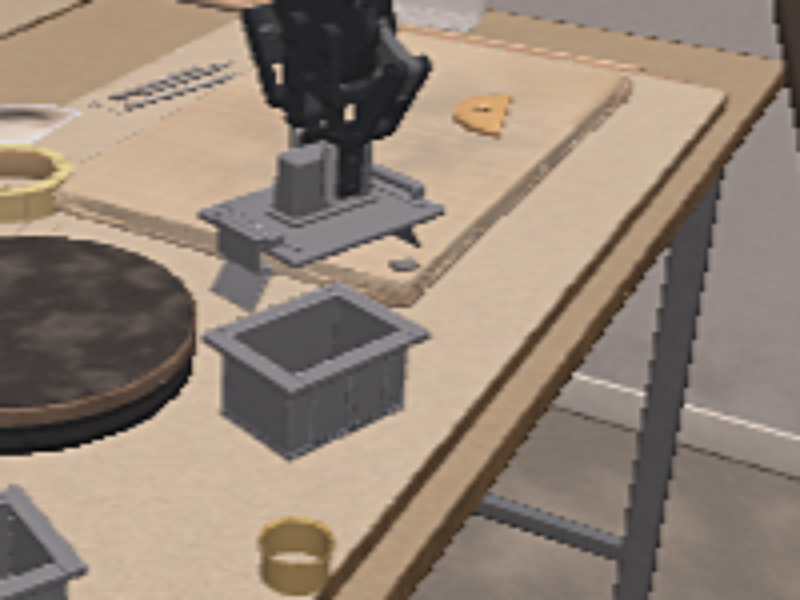

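The scene view shows the cover level above the tub (tub at about (315,370)), with its arms off the two short ends. I'll descend until the feet reach the rim, then press slowly.

Emit:
servo_tool --moves '[[[0,0,0,0,0,1.0,1],[0,0,0,0,0,1.5,1],[0,0,0,0,0,1.0,1],[0,0,0,0,0,0.5,1],[0,0,0,0,0,0.5,1],[0,0,0,0,0,0.4,1],[0,0,0,0,0,0.4,1],[0,0,0,0,0,0,1]]]'

```text
time: 8.4
tool_pos: [0.4584, 0.0768, 0.091]
tcp_rot: [-0.0, 0.742, 0.671, -0.0]
force: [0.2, 0.4, -0.7]
grip_width: 0.0191
grasp_force: 68.6
```

Emit:
servo_tool --moves '[[[0,0,0,0,0,0.4,1],[0,0,0,0,0,0.4,1],[0,0,0,0,0,0.3,1],[0,0,0,0,0,0.3,1],[0,0,0,0,0,0,1]]]'

```text
time: 8.9
tool_pos: [0.4583, 0.0768, 0.0768]
tcp_rot: [-0.0, 0.742, 0.671, -0.0]
force: [-0.2, 0.7, -1.2]
grip_width: 0.0187
grasp_force: 68.7
```

Emit:
servo_tool --moves '[[[0,0,0,0,0,0.2,1],[0,0,0,0,0,0.2,1],[0,0,0,0,0,0.2,1],[0,0,0,0,0,0,1],[0,0,0,0,0,0,1]]]'

```text
time: 9.4
tool_pos: [0.4584, 0.0768, 0.0712]
tcp_rot: [-0.0, 0.742, 0.671, -0.0]
force: [0.8, 0.4, -1.0]
grip_width: 0.0193
grasp_force: 68.6
```

```bash
python3 - <<'E'
from h import *
s=telemetry.state(); print(s['tool_pos'],s['force'],s['wrist_torque'])
c,P,T,K=cam("scene")
cv2.imwrite('pics/s4c.png',cv2.resize(c['image'][170:290,280:420,::-1],None,fx=5,fy=5))
E
```

```text
[0.45837043 0.07679789 0.07122334] [ 0.76830074  0.40705483 -0.96861077] [-0.01416099 -0.02130368 -0.0049415 ]
```

View pics/s4c.png

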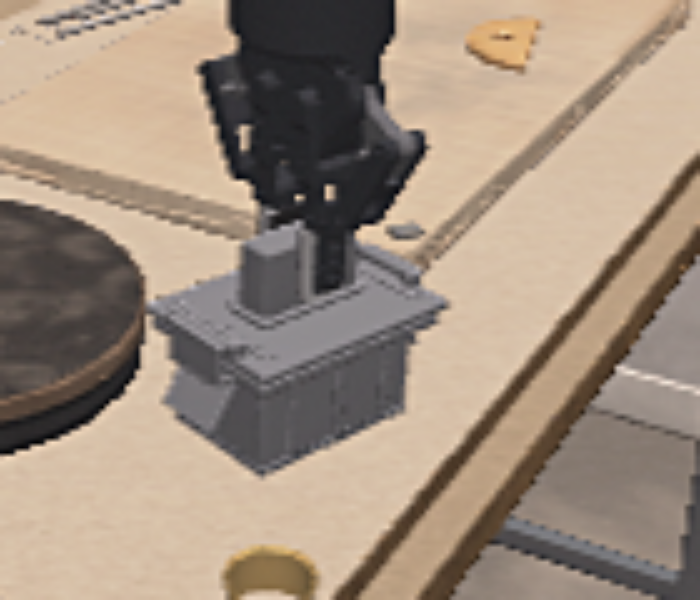

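The view shows the cover down on the rim, with the near arm hanging along the tub's end at about (205,390). I'll press a little further until there is a contact force.

Emit:
servo_tool --moves '[[[0,0,0,0,0,0.1,1],[0,0,0,0,0,0.1,1],[0,0,0,0,0,0,1],[0,0,0,0,0,0,1]]]'

```text
time: 9.85
tool_pos: [0.4584, 0.0768, 0.0697]
tcp_rot: [0.0, 0.742, 0.671, 0.0]
force: [-2.5, -0.3, 8.1]
grip_width: 0.0189
grasp_force: 69.8
```

Emit:
servo_tool --moves '[[[0,0,0,0,0,0.15,1],[0,0,0,0,0,0,1],[0,0,0,0,0,0,1]]]'

```text
time: 10.15
tool_pos: [0.4585, 0.0768, 0.0696]
tcp_rot: [0.001, 0.742, 0.671, 0.001]
force: [-9.0, -0.9, 34.6]
grip_width: 0.0192
grasp_force: 73.7
```

That is a hard stop at the seated height, 35 N without moving. I'll ease off, release and retreat.

Emit:
servo_tool --moves '[[[0,0,0,0,0,-0.25,1],[0,0,0,0,0,0,1],[0,0,0,0,0,0,5],[0,0,0,0,0,0,5],[0,0,0,0,0,0,5],[0,0,0,0,0,0,5],[0,0,0,0,0,0,5]]]'

```text
time: 10.85
tool_pos: [0.4584, 0.0768, 0.0702]
tcp_rot: [-0.0, 0.742, 0.671, -0.0]
force: [0.3, 0.5, 0.2]
grip_width: 0.0498
grasp_force: 0.0
```

Emit:
servo_tool --moves '[[[0,0,0,0,0,-1,5],[0,0,0,0,0,-2,5],[0,0,0,0,0,-4,5],[0,0,0,0,0,-4,5],[0,0,0,0,0,-3,5],[0,0,0,-4,0,0,5],[0,0,0,-4,0,0,5],[0,0,0,-3,0,0,5],[0,0,0,0,0,0,5],[0,0,0,0,0,0,5]]]'

```text
time: 11.85
tool_pos: [0.4472, -0.0329, 0.2108]
tcp_rot: [0.0, 0.742, 0.67, 0.0]
force: [-0.0, -0.0, 0.3]
grip_width: 0.0498
grasp_force: 0.0
```

```bash
python3 - <<'E'
from h import *
s=telemetry.state(); print(s['tool_pos'],s['grip_width'])
c,P,T,K=cam("wrist"); save("w5",c)
q=P.reshape(-1,3); q=q[(abs(q[:,0]-.459)<.06)&(abs(q[:,1]-.077)<.08)]
k=q[(q[:,2]>.055)&(q[:,2]<.075)]; f=np.linalg.lstsq(np.c_[k[:,:2]-[.459,.077],np.ones(len(k))],k[:,2],rcond=None)[0]
print('plate',f.round(4),cv2.minAreaRect((k[:,:2]*1000).astype(np.float32)))
b=q[q[:,2]>.09]; print('bar',cv2.minAreaRect((b[:,:2]*1000).astype(np.float32)),np.median(b[:,2]))
c,P,T,K=cam("scene")
a=cv2.resize(c['image'][195:285,300:380,::-1],(400,450),interpolation=cv2.INTER_CUBIC)
w=cv2.imread('pics/w5.png'); w=cv2.resize(w,(400,250))
cv2.imwrite('pics/f.png',np.hstack([a,np.vstack([w,np.zeros((200,400,3),np.uint8)])]))
E
```

```text
[ 0.44718453 -0.03292285  0.21081624] 0.04984930173094736
plate [-0.002  -0.0207  0.0612] ((458.1661071777344, 63.255516052246094), (102.08465576171875, 86.25859832763672), 84.2158203125)
bar ((459.22021484375, 75.64110565185547), (59.138427734375, 19.80938148498535), 84.90973663330078) 0.09866430249395144
```

View pics/f.png

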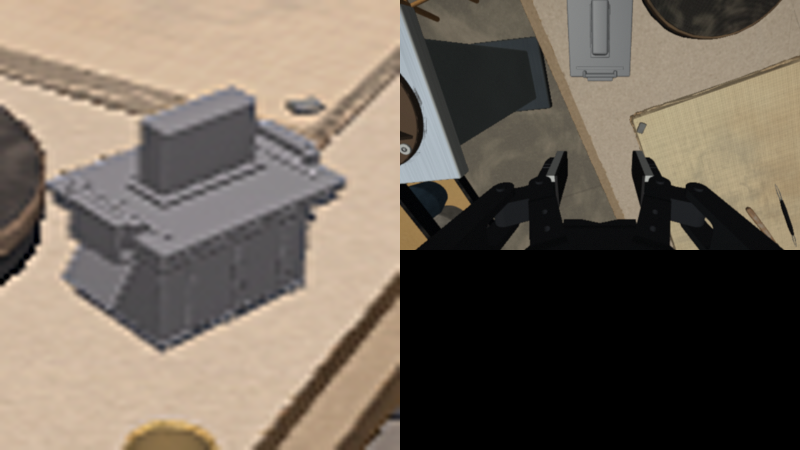

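The cover lies flat at the seated height: plate top measured at 61 mm (62 expected). In the view it sits squarely on the tub at about (195,200), and the gripper is clear.

```bash
python3 -c "
from plant import bot
print(bot.close_job())"
```

```text
the job is handed in; nothing more can be done
None
```

The cover is on the longer tub, released, and the job is handed in: it came to a hard stop at its seated height and looks flat and square, though I judged the clip arms from that and the pictures, not from their joint angles.

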